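# Hang a rinsed steel U-tube over the drying bar

### The job

The bent steel U-tube leaning in the small steel pot has been rinsed. Lift it out and hang it gently over the bar of the drying stand so that it drains: bend on top, one leg down each side, square across the bar, with a clear gap to the tube that already hangs there. Leave the pot standing and that other tube hanging where it is.

Things in the scene. Friction and masses are not known exactly. Their poses are not given: they have to be found in the camera images.
- u_tube: U-tube to hang: rigid 12 mm round steel tube, about 0.15 kg, 62 mm wide, legs 50 mm apart between centres; brass hexagon nuts (19 mm wide, 14 long) 6 mm above the open ends. Origin: centre line of the tube in the middle of the bend, 6 mm under its top, 129 mm from the open ends. x across the legs, y normal to the U's plane, z from legs to bend. It starts leaning 39 deg out of its plane
- pot: Round open steel pot, loose, 92 mm across, 79 mm high, wall 2 mm, 0.35 kg. Origin: centre of its underside, z up. The U-tube stands in it, open ends down on its floor at the +x wall, and leans on the rim on the -x side, which faces the drying stand more or less; the bend sticks out some 40 mm past the rim.
- bar_mid (a point): Middle of the top line of the drying stand's bar, 165 mm above the bench. x level across the bar, y along it, z up. Round 14 mm steel bar, straight for 85 mm either side of here, then bent down into posts 105 mm either side of here; nothing rises above it but what hangs on it. Below is a steel drip tray 125 x 250 mm, 20 mm high. The stand is fixed.
- hung_tube: A second, loose U-tube of the same kind and size, already hanging over the bar, to one side of its middle. Origin and axes as for u_tube.

How it is judged:
By the outcome, as a careful person would: the job done as asked, in the order asked, and still so for the second after the job is handed in, with the robot touching nothing.
It also fails if it takes over 45 s, if anything falls off the work surface, if the arm or the gripper's body presses on something with over 40 N, if the wrist force passes 120 N, or if a joint passes its speed limit or range.

### The arm

A 7-joint arm with a two-finger parallel gripper is mounted at the origin on the work surface; the furniture and walls round the work are solid. World frame = base frame: x ahead of the robot, y to its left, z up, the work surface at z = 0. Lengths are in m, angles in rad, forces in N, time in s.
With the tool pointing down it reaches from about 0.35 to 0.775 m from the base axis. Payload 3.1 kg.
Tool frame: the origin (TCP) lies midway between the tips of the shut fingers; the grasp point (between the pads) lies 19 mm behind it; z points along the fingers, y is the line along which they close (so a half turn about z gives the same grasp; the last joint's range is limited). The gripper opens to 85 mm and grips with 20 to 120 N. Pads are 22 mm wide; open, the fingers measure 114 mm over their backs; the gripper's body (76 mm by 85 mm) begins 54 mm behind the grasp point. The pads swing forward as they close: fully open they stand 13 mm farther back than shut.
Start: joints at [1.091, 0.311, 0.014, 1.512, -0.004, 1.319, -0.027], TCP at [0.233, -0.498, 0.231] pointing down, gripper open.
Joint ranges: [-2.7, 2.7], [-0.3, 1.91], [-1.27, 1.3], [0.12, 2.57], [-1.44, 4.58], [0.2, 2.03], [-3.05, 3.05]. Speed limits (rad/s): [2.79, 2.79, 3.14, 3.14, 3.14, 3.14, 3.14].

### API

Orientations are given as a unit quaternion [w, x, y, z].
In Python, from workcell import monitor, cams, job gives the robot as it stands.
- The arm moves only by the tool play_rows, never from a script. Its arguments are lists of equal length, an entry for each row: "grip": the opening in per cent of the stroke, from 0 (shut) to 100 (fully open); "linear": the shift along the world's x, y, z in m, a list of three; "yaw": the turn about the world's z in degrees. In form: {"grip": [grip, ...], "linear": [[tx, ty, tz], ...], "yaw": [yaw, ...]}. A call has 1 to 10 rows; each row shifts and turns the commanded pose from where the row before left it; what a row does not reach is not made up. A row lasts 1/12 s, in which the tool goes at most 41.7 mm and 7.16 degrees, less where a joint would pass 70% of its speed; a pose out of reach is approached as far as the arm can. A call is refused whole if a number of a shift passes 0.0417 or a number of a turn 7.16, either way. A call with a gripper value outside its range is refused whole. The fingers move at their own pace and stop on an object; "grip_force" is the grip in N (left out, the last holds). Time passes only in rows, so rows that do not move let the fingers close. It gives the time, the measured TCP pose, the force, the opening and the grip force at its end, in the units of the state.
- monitor.get_obs(): the state, without advancing time (a new reading comes with each control period).
- cams.read_camera(name): name is "scene" or "side" or "wrist"; returns a dict with "color" (420x560x3 uint8, red, green, blue), "fx", "fy", "cx", "cy" (pixels), "dist_coeffs" ([k1, k2, p1, p2, k3] as OpenCV has them; the pictures are not rectified), "R" (3x3) and "t" (3): a world point X has camera coordinates R X + t. Camera axes: x right, y down, z forward; pixel columns grow to the right and rows downward; lengths in m; the calibration is good to about 2 mm. A picture is of the moment at which its call begins. There is no depth.
- job.hand_in(): hands the job in; it is judged then, once.
The state is a dict: "clock": time; "joint_positions": joint angles; "qvel": joint speeds; "tau": joint torques, N m; "position": TCP position; "tcp_rot": TCP orientation; "contact_force": force on the tool from outside, world axes, zero at the start; "ft_torque": the same for the moment, N m; "width": opening from 0.0 (shut) to 1.0 (fully open); "gripper_force": force on a finger pad.
Only numpy, scipy, OpenCV 4.12 (cv2) and the standard library are available. Lean on these libraries where they do the work, as an engineer would, in place of code of your own. Each camera call takes 0.05 s, during which the arm holds its last target. There are 200 camera calls.

## Working session

There is one attempt and no reset: what is moved stays moved. The work goes in short steps, Python scripts to look and compute and a tool call to move; the robot and the scene stay as the last step left them, time stands still between calls to the robot, and variables do not carry over. Pictures are saved under pics/ and viewed, at most 10 in all, crops included, and the job is handed in when it is done.

Besides the shell and the picture viewer there is one more tool, called after "Request:" as name([rows], argument=value, ...), one row to a line, values as JSON. play_rows: Moves the arm, as the interface text tells. Its arguments: {"type":"object","properties":{"grip":{"type":"array","items":{"type":"number"}},"linear":{"type":"array","items":{"type":"array","items":{"type":"number"}}},"yaw":{"type":"array","items":{"type":"number"}},"grip_force":{"type":"number"}},"required":["grip","linear","yaw"]}

```bash
mkdir -p pics; python3 - <<'E'
from workcell import monitor, cams
import cv2,numpy as np
o=monitor.get_obs(); print({k:np.round(v,3).tolist() for k,v in o.items()})
for n in ("scene","side"):
    c=cams.read_camera(n); cv2.imwrite(f"pics/{n}0.png",c["color"][...,::-1])
    print(n,c["fx"],c["cx"],c["cy"],c["dist_coeffs"],"pos",np.round(-c["R"].T@c["t"],3),np.round(c["R"],2).tolist())
E
```

```text
{'clock': 0.0, 'joint_positions': [1.091, 0.312, 0.014, 1.513, -0.004, 1.319, -0.027], 'qvel': [0.001, -0.002, -0.001, 0.002, 0.0, -0.0, -0.002], 'tau': [0.0, -37.991, 0.146, -23.059, 0.012, 0.014, 0.0], 'position': [0.233, -0.497, 0.23], 'tcp_rot': [-0.001, 0.976, 0.217, -0.0], 'contact_force': [-0.7, 0.012, -0.175], 'ft_torque': [-0.039, -0.012, -0.0], 'gripper_force': 0.0, 'width': 0.999}
scene 407.6771220124961 274.29333791559867 210.6754658851139 [-0.07299691  0.          0.          0.          0.        ] pos [-0.131  0.256  0.665] [[-0.33, -0.94, -0.02], [-0.59, 0.22, -0.77], [0.73, -0.25, -0.63]]
side 494.618335269357 287.7332314241837 213.40119978573233 [-0.10505766  0.          0.          0.          0.        ] pos [ 0.151 -0.866  0.513] [[0.94, -0.34, 0.03], [-0.1, -0.35, -0.93], [0.32, 0.88, -0.36]]
```

View pics/scene0.png

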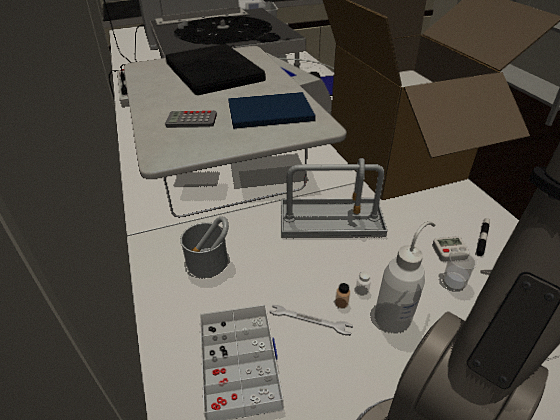

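View pics/side0.png

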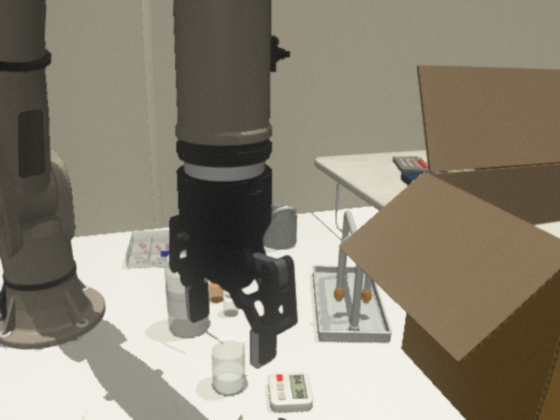

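Scene: the pot is around (207,250) with the bend up at (220,222), the bar spans (290–380,168), and the hung tube is at (360,165). Side: the pot is at (282,225) and half hidden by the gripper, the stand is at (347,290). I'll enlarge both.

```bash
python3 - <<'E'
import cv2,numpy as np
s=cv2.imread("pics/scene0.png");d=cv2.imread("pics/side0.png")
def crop(im,x,y,w,h,k): 
    c=cv2.resize(im[y:y+h,x:x+w],None,fx=k,fy=k,interpolation=cv2.INTER_CUBIC)
    for i in range(0,w,10): cv2.line(c,(i*k,0),(i*k,6 if i%50 else 14),(0,0,255),1)
    for i in range(0,h,10): cv2.line(c,(0,i*k),(6 if i%50 else 14,i*k),(0,0,255),1)
    return c
A=crop(s,170,205,70,75,4);A2=crop(s,270,150,130,75,4)
B=crop(d,250,195,70,75,4);B2=crop(d,300,200,130,75,4)
B2=cv2.resize(crop(d,300,200,130,150,2),(520,600))[:300] if 0 else crop(d,300,200,130,75,4)
cv2.imwrite("pics/c1.png",np.vstack([np.hstack([A,A2]),np.hstack([B,B2])]))
E
```

```text
(no output)
```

View pics/c1.png

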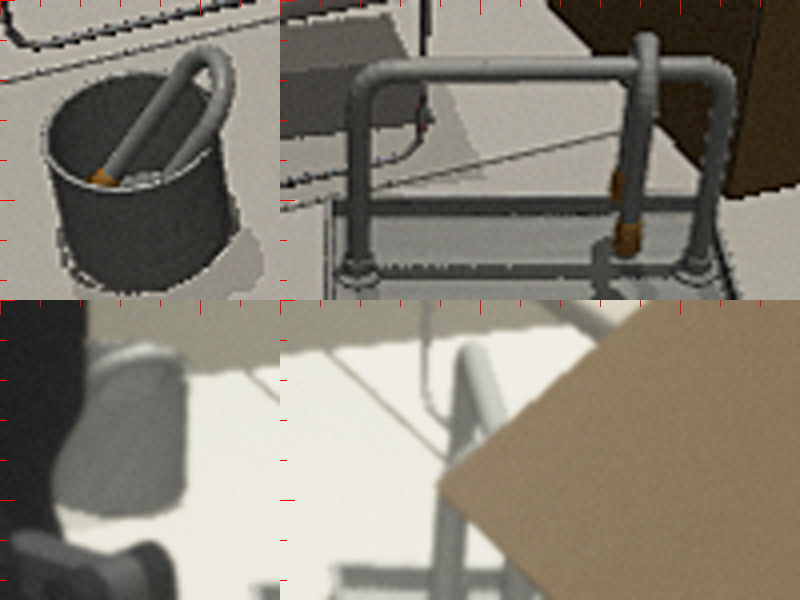

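The crop shows the pot rim spanning (182–224, 223–252), the bend's outer top at about (223,216), and the legs running down-left. The bar's centre line runs from (295,167) to (376,167) and the hung bend is at (361,160). Next I cast rays to get positions.

```bash
cat > h.py <<'E'
import numpy as np,cv2
from workcell import cams,monitor
def grab(n,save=None):
    c=cams.read_camera(n)
    if save: cv2.imwrite(f"pics/{save}.png",c["color"][...,::-1])
    return c
def K(c): return np.array([[c["fx"],0,c["cx"]],[0,c["fy"],c["cy"]],[0,0,1]])
def ray(c,p):
    u=cv2.undistortPoints(np.array([[p]],float),K(c),np.array(c["dist_coeffs"]))[0,0]
    R=np.array(c["R"]);return -R.T@c["t"],R.T@np.array([u[0],u[1],1])
def onz(c,p,z):
    o,d=ray(c,p);return o+d*(z-o[2])/d[2]
def proj(c,X):
    return cv2.projectPoints(np.atleast_2d(np.array(X,float)),cv2.Rodrigues(np.array(c["R"]))[0],np.array(c["t"],float),K(c),np.array(c["dist_coeffs"]))[0][:,0]
E
python3 - <<'E'
from h import *
np.set_printoptions(precision=4,suppress=True)
c=grab("scene");g=cv2.cvtColor(c["color"],cv2.COLOR_RGB2GRAY)
# bar: dark/bright edges per column -> centre
for x in range(298,352,9):
    col=g[155:180,x].astype(int);print(x,col.tolist())
for n,p,z in [("barL",(298,167.4),.158),("barR",(372,167.4),.158),("postL",(289.7,178),.14),("postR",(380,178),.14),
 ("baseL",(289.7,215),.02),("baseR",(373,215),.02),("hung",(361.3,160.5),.171),("rimL",(182,241),.079),("rimR",(224.5,236),.079),("rimT",(200,223),.079),("rimB",(198,251.5),.079),("rim5",(213,247.5),.079),
 ("bend",(221.5,218.5),.104),("legL",(202.5,243),.03),("potBL",(188,272),0),("potbot",(206,277.5),0)]: print(n,onz(c,p,z))
E
```

```text
298 [132, 108, 112, 91, 83, 87, 89, 90, 89, 100, 141, 146, 117, 88, 59, 44, 68, 68, 65, 71, 66, 66, 65, 69, 67]
307 [84, 81, 78, 70, 167, 189, 183, 187, 184, 148, 148, 149, 123, 80, 49, 82, 149, 161, 159, 158, 163, 162, 106, 83, 63]
316 [173, 171, 171, 168, 171, 169, 170, 174, 173, 151, 157, 150, 118, 79, 42, 85, 164, 173, 170, 173, 170, 170, 167, 166, 168]
325 [168, 172, 172, 168, 171, 169, 169, 168, 176, 149, 159, 142, 111, 73, 44, 82, 169, 175, 171, 169, 170, 167, 170, 169, 172]
334 [170, 172, 170, 171, 168, 171, 171, 172, 173, 141, 161, 133, 106, 71, 38, 118, 172, 173, 169, 171, 167, 170, 169, 169, 172]
343 [25, 25, 10, 110, 172, 178, 173, 171, 171, 143, 160, 135, 103, 73, 33, 115, 168, 174, 172, 166, 170, 170, 170, 171, 170]
barL [ 0.5817 -0.0411  0.158 ]
barR [ 0.5232 -0.197   0.158 ]
postL [ 0.5735 -0.0181  0.14  ]
postR [ 0.5022 -0.2081  0.14  ]
baseL [ 0.5859 -0.0238  0.02  ]
baseR [ 0.5141 -0.2155  0.02  ]
hung [ 0.5395 -0.177   0.171 ]
rimL [0.52   0.2437 0.079 ]
rimR [0.504  0.1558 0.079 ]
rimT [0.5637 0.1965 0.079 ]
rimB [0.4776 0.2179 0.079 ]
rim5 [0.4784 0.1865 0.079 ]
bend [0.5325 0.1529 0.104 ]
legL [0.5517 0.1998 0.03  ]
potBL [0.5044 0.246  0.    ]
potbot [0.4751 0.2119 0.    ]
```

```bash
python3 - <<'E'
from h import *
from scipy.optimize import brentq
from scipy.spatial.transform import Rotation as Ro
np.set_printoptions(precision=4,suppress=True)
c=grab("scene")
t=np.radians(39)
for L in [((216.25,223.75),(198,247.5)),((225.5,230),(213.75,246.25))]:
    n=np.cross(ray(c,L[0])[1],ray(c,L[1])[1])
    A=np.radians(np.arange(-180,181)); f=lambda a:n@[np.sin(t)*np.cos(a),np.sin(t)*np.sin(a),np.cos(t)]
    print([round(np.degrees(brentq(f,a,b)),1) for a,b in zip(A,A[1:]) if f(a)*f(b)<0])
print(onz(c,(223.5,220),.104))
q=monitor.get_obs()["tcp_rot"]; R=Ro.from_quat(np.roll(q,-1)).as_matrix(); print(R, "yaxis az",np.degrees(np.arctan2(R[1,1],R[0,1])))
w=grab("wrist"); print(w["fx"],w["cx"],-np.array(w["R"]).T@w["t"],w["R"])
E
```

```text
[np.float64(-168.4), np.float64(-94.2)]
[np.float64(-174.0), np.float64(-88.1)]
[0.5262 0.15   0.104 ]
[[ 0.9056  0.424  -0.0007]
 [ 0.424  -0.9056  0.0013]
 [-0.0001 -0.0014 -1.    ]] yaxis az -64.91086175693975
367.53128444487027 280.23412725252285 [ 0.297  -0.4672  0.3733] [[ 0.4234 -0.9059 -0.0011]
 [-0.8696 -0.4068  0.28  ]
 [-0.2541 -0.1176 -0.96  ]]
```

```bash
python3 - <<'E'
from h import *
np.set_printoptions(precision=3,suppress=True)
c=grab("scene")
b=onz(c,(396,322),0);print(b)
o,d=ray(c,(415,236))
for z in(.1,.14,.18,.22,.26): print(z,onz(c,(415,236),z),onz(c,(432,222),z))
E
```

```text
[ 0.235 -0.11   0.   ]
0.1 [ 0.346 -0.204  0.1  ] [ 0.37  -0.263  0.1  ]
0.14 [ 0.312 -0.171  0.14 ] [ 0.334 -0.226  0.14 ]
0.18 [ 0.278 -0.139  0.18 ] [ 0.299 -0.189  0.18 ]
0.22 [ 0.245 -0.106  0.22 ] [ 0.264 -0.153  0.22 ]
0.26 [ 0.211 -0.073  0.26 ] [ 0.228 -0.116  0.26 ]
```

Request:
play_rows([
  [0,0,0.03],
  [0,0,0.03],
  [0.02,0.0,0.03],
  [0.03,0.01,0.02],
  [0.03,0.02,0.01],
  [0.03,0.025,0],
  [0.03,0.03,0],
  [0.03,0.03,0],
], grip=[100,100,100,100,100,100,100,100], yaw=[0,0,4,6,6,6,6,6])

```text
clock: 0.97
position: [0.4033, -0.3832, 0.3515]
tcp_rot: [0.0, 0.869, 0.495, 0.0]
contact_force: [0.7, 0.1, -0.6]
width: 1.0
gripper_force: 0.0
```

Request:
play_rows([
  [0.015,0.035,0],
  [0.015,0.038,0],
  [0.015,0.038,0],
  [0.015,0.038,0],
  [0.015,0.038,0],
  [0.015,0.038,0],
  [0.01,0.038,0],
  [0.01,0.038,0],
  [0.01,0.038,0],
  [0,0.038,0],
], grip=[100,100,100,100,100,100,100,100,100,100], yaw=[3,3,3,3,3,3,3,3,3,4])

```text
clock: 1.8
position: [0.5231, -0.0054, 0.3508]
tcp_rot: [0.0, 0.706, 0.709, 0.0]
contact_force: [0.3, 0.4, -0.3]
width: 1.005
gripper_force: 0.0
```

Request:
play_rows([
  [0,0.038,-0.01],
  [0,0.038,-0.01],
  [0,0.035,-0.01],
  [0,0.025,-0.01],
  [0,0.01,-0.01],
  [0,0,0],
  [0,0,0],
], grip=[100,100,100,100,100,100,100], yaw=[0,0,0,0,0,0,0])

```text
clock: 2.38
position: [0.5222, 0.1372, 0.3007]
tcp_rot: [0.0, 0.707, 0.707, -0.001]
contact_force: [0.7, 0.3, 0.6]
width: 0.997
gripper_force: 0.0
```

```bash
python3 - <<'E'
from h import *
o=monitor.get_obs();print(o["clock"],o["position"],o["tcp_rot"],o["joint_positions"])
w=grab("wrist","w1");s=grab("side","s1")
E
```

```text
2.3833 [0.5221536  0.13718181 0.3006695 ] [ 3.19050314e-04  7.06851691e-01  7.07360659e-01 -1.21833450e-03] [ 0.11757939  0.31153543 -0.55106404  1.38624824  0.16320102  1.49071691
 -0.42451236]
```

View pics/w1.png

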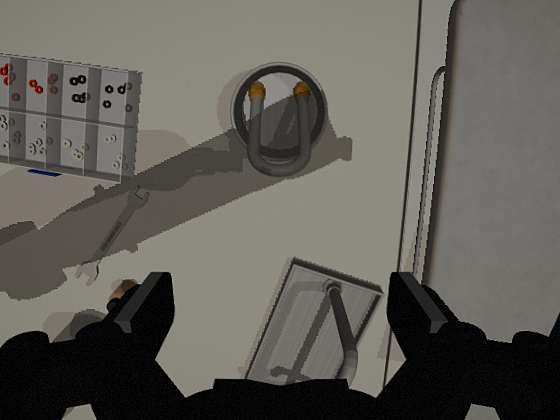

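Wrist view: the pot is at about (280,112), the nuts are at (257,90) and (302,90), and the bend's outer edge is at about (280,176). I'll zoom for exact pixels.

```bash
python3 - <<'E'
import cv2
w=cv2.imread("pics/w1.png")
a=cv2.resize(w[55:185,220:345],None,fx=4.5,fy=4.5,interpolation=cv2.INTER_CUBIC)
a=cv2.convertScaleAbs(a,alpha=1.5,beta=20)
for i in range(0,125,10): cv2.line(a,(int(i*4.5),0),(int(i*4.5),8),(0,0,255),1);cv2.line(a,(0,int(i*4.5)),(8,int(i*4.5)),(0,0,255),1)
cv2.imwrite("pics/w1c.png",a)
E
```

```text
(no output)
```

View pics/w1c.png

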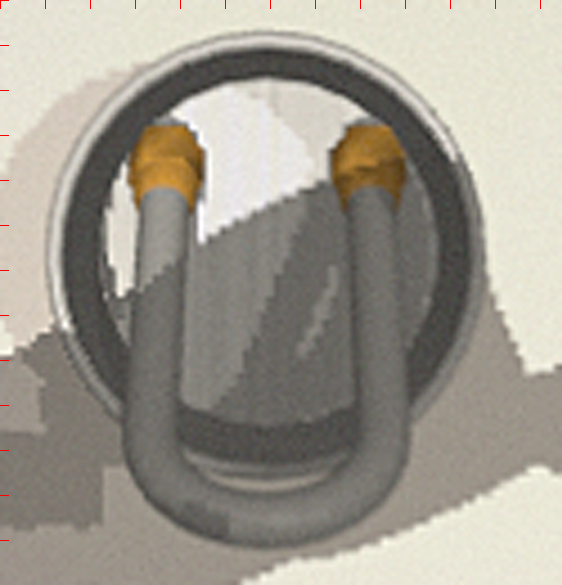

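The zoom shows the bend centre at (268,519), the nuts at (167,165) and (368,165), and the rim's outer circle centred at (264,248). All are zoom pixels.

```bash
python3 - <<'E'
from h import *
np.set_printoptions(precision=4,suppress=True)
w=grab("wrist");P=lambda x,y,z:onz(w,(220+x/4.5-.5,55+y/4.5-.5),z)
n1,n2=P(167,165,.0148),P(368,165,.0148);b=P(268,519,.104)
l,r=P(124,430,.088),P(411,430,.088)
print("nuts",n1,n2,np.linalg.norm(n1-n2),"bend",b,"legs outer",l,r,np.linalg.norm(l-r))
m=(n1+n2)/2;d=b-m;print("lean az",np.degrees(np.arctan2(d[1],d[0])),np.hypot(*d[:2]),"exp",.116*np.sin(np.radians(39)),"x az",np.degrees(np.arctan2(*(n2-n1)[[1,0]])),np.degrees(np.arctan2(*(r-l)[[1,0]])))
for p in[(46,248),(482,248),(264,30),(264,466)]:print("rim",P(*p,.079))
# bar & hung in wrist + scene triangulation: post near, tray corners
for p in[(294,258),(383,292)]:print("tray",onz(w,p,.02))
E
```

```text
nuts [0.4968 0.2229 0.0148] [0.5469 0.2227 0.0148] 0.050115353036377895 bend [0.5218 0.1488 0.104 ] legs outer [0.4909 0.1655 0.088 ] [0.5525 0.1652 0.088 ] 0.06161013242486469
lean az -90.01059875510276 0.07400745284267463 exp 0.07300116536178114 x az -0.21768980150701103 -0.2205481932384408
rim [0.4743 0.2036 0.079 ]
rim [0.5679 0.2032 0.079 ]
rim [0.5214 0.2479 0.079 ]
rim [0.5209 0.1563 0.079 ]
tray [0.5398 0.0229 0.02  ]
tray [ 0.6563 -0.0262  0.02  ]
```

Nut spacing (50.1 mm), width (61.6 mm) and lean all match the given sizes, so I descend to the grasp.

Request:
play_rows([
  [0,0.01,-0.03],
  [0,0.01,-0.03],
  [0,0,-0.03],
  [0,0,-0.03],
  [0,0,-0.03],
  [0,0,-0.025],
  [0,0,-0.02],
  [0,0,-0.015],
  [0,0,0],
  [0,0,0],
], grip=[100,100,100,100,100,100,100,100,100,100], yaw=[0,0,0,0,0,0,0,0,0,0])

```text
clock: 3.37
position: [0.5227, 0.1569, 0.0913]
tcp_rot: [0.0, 0.708, 0.707, -0.001]
contact_force: [1.1, 0.1, 0.2]
width: 1.0
gripper_force: 0.0
```

```bash
python3 - <<'E'
from h import *
o=monitor.get_obs();print(o["position"],o["contact_force"])
a=grab("wrist")["color"];b=grab("side")["color"]
cv2.imwrite("pics/m2.png",np.hstack([a[60:420,80:480],cv2.resize(b[150:300,220:380],(400,360))])[...,::-1])
E
```

```text
[0.52265618 0.15693739 0.09130416] [1.07536288 0.08683884 0.21214534]
```

View pics/m2.png

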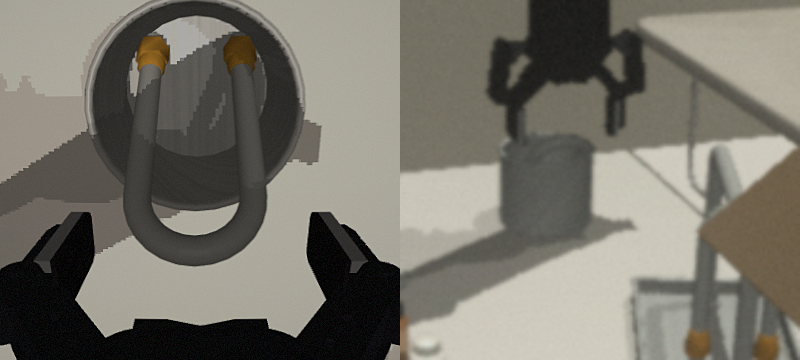

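Left: the wrist view has the fingers straddling the bend (crop x 82–320, bend at 125–265). Right: the side view has the gripper above the pot. Continue down and close.

Request:
play_rows([
  [-0.001,0,-0.014],
  [0,0,-0.013],
  [0,0,0],
  [0,0,0],
  [0,0,0],
  [0,0,0],
  [0,0,0],
  [0,0,0],
], grip=[100,100,100,70,60,50,50,50], yaw=[0,0,0,0,0,0,0,0], grip_force=40)

```text
clock: 4.13
position: [0.5204, 0.1585, 0.067]
tcp_rot: [0.0, 0.707, 0.707, -0.001]
contact_force: [-4.9, -2.4, 11.7]
width: 0.717
gripper_force: 40.1
```

Request:
play_rows([
  [0,0,0.005],
  [0,0,0.01],
  [0,0,0.015],
  [0,0,0.02],
  [0,0,0.02],
  [0,0,0.02],
  [0,0,0.02],
  [0,0,0],
], grip=[50,50,50,50,50,50,50,50], yaw=[0,0,0,0,0,0,0,0])

```text
clock: 4.8
position: [0.5241, 0.16, 0.1791]
tcp_rot: [0.002, 0.707, 0.708, 0.004]
contact_force: [1.0, 0.9, -4.6]
width: 0.707
gripper_force: 44.3
```

```bash
python3 - <<'E'
from h import *
o=monitor.get_obs();print(o["position"],o["contact_force"])
a=grab("wrist")["color"];b=grab("side")["color"];c=grab("scene")["color"]
cv2.imwrite("pics/m3.png",np.hstack([a[0:420,80:480],np.vstack([cv2.resize(b[120:260,230:390],(240,210)),cv2.resize(c[150:290,150:310],(240,210))])])[...,::-1])
E
```

```text
[0.5241418  0.1600281  0.17905586] [ 0.97456838  0.93949029 -4.58446505]
```

View pics/m3.png

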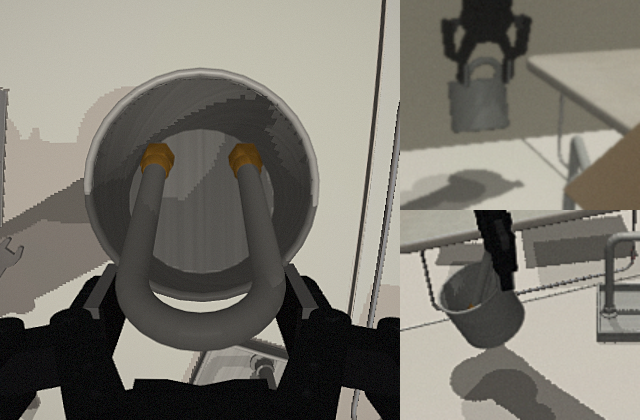

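The pot came up with the tube: the finger edges pinched its wall. I'll set it back down gently and regrip farther out and higher.

Request:
play_rows([
  [0,0,-0.015],
  [0,0,-0.02],
  [0,0,-0.02],
  [0,0,-0.02],
  [0,0,-0.015],
  [0,0,-0.008],
  [0,0,-0.005],
  [0,0,-0.003],
  [0,0,-0.002],
  [0,0,0],
], grip=[50,50,50,50,50,50,50,50,50,50], yaw=[0,0,0,0,0,0,0,0,0,0])

```text
clock: 5.78
position: [0.523, 0.1504, 0.0674]
tcp_rot: [0.005, 0.709, 0.706, -0.004]
contact_force: [-1.7, -11.5, 12.7]
width: 0.711
gripper_force: 53.6
```

Request:
play_rows([
  [0,0,0],
  [0,0,0],
  [0,0,0],
  [0,0,0],
  [0,0,0],
  [0,0,0],
  [0,0,0],
  [0,0,0],
], grip=[72,73,74,76,80,90,100,100], yaw=[0,0,0,0,0,0,0,0], grip_force=20)

```text
clock: 6.45
position: [0.5203, 0.16, 0.0659]
tcp_rot: [-0.001, 0.706, 0.708, -0.0]
contact_force: [0.0, 0.1, 0.1]
width: 1.0
gripper_force: 0.0
```

```bash
python3 - <<'E'
from h import *
o=monitor.get_obs();print(o["position"],o["contact_force"],o["width"])
a=grab("wrist")["color"];b=grab("side")["color"];c=grab("scene")["color"]
cv2.imwrite("pics/m4.png",np.hstack([a[0:420,80:480],np.vstack([cv2.resize(b[160:300,230:390],(240,210)),cv2.resize(c[170:310,130:290],(240,210))])])[...,::-1])
E
```

```text
[0.52032607 0.16004781 0.0659498 ] [0.01132854 0.12975772 0.08883256] 1.000283270601253
```

View pics/m4.png

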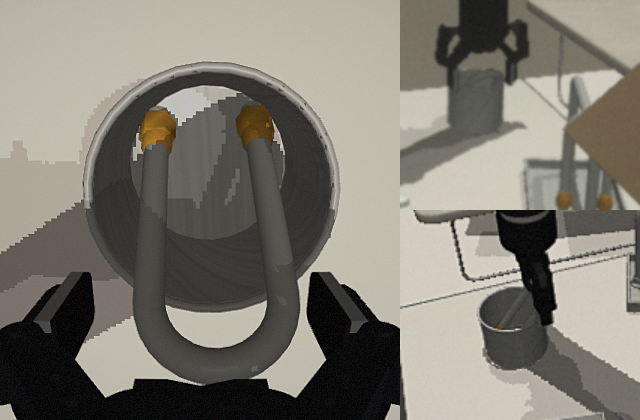

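The pot stands and the tube leans in it again. Full-frame pixels: bend centre (297,365), nuts (237,128) and (335,125), rim x 163–420, top y 62. Re-measuring from these.

```bash
python3 - <<'E'
from h import *
np.set_printoptions(precision=4,suppress=True)
w=grab("wrist");P=lambda x,y,z:onz(w,(x,y),z)
n1,n2=P(237,128,.0148),P(335,125,.0148);b=P(297,365,.104);m=(n1+n2)/2;d=b-m
print(n1,n2,np.linalg.norm(n1-n2),b,"az",np.degrees(np.arctan2(d[1],d[0])),np.hypot(*d[:2]),"x az",np.degrees(np.arctan2(*(n2-n1)[[1,0]])))
l,r=P(213,310,.088),P(380,310,.088);print(l,r,np.linalg.norm(l-r))
for p in[(163,195),(420,190),(290,62)]:print("rim",P(*p,.079))
E
```

```text
[0.4975 0.22   0.0148] [0.5483 0.2217 0.0148] 0.050836082558907016 [0.526  0.1457 0.104 ] az -87.68269499730265 0.07523665780087538 x az 1.8988674057774426
[0.4949 0.1576 0.088 ] [0.5578 0.1576 0.088 ] 0.06288151326094435
rim [0.477  0.1998 0.079 ]
rim [0.5713 0.2019 0.079 ]
rim [0.5232 0.2456 0.079 ]
```

Request:
play_rows([
  [0.005,-0.008,0.001],
  [0,-0.003,0.001],
  [0,0,0],
  [0,0,0],
  [0,0,0],
  [0,0,0],
  [0,0,0],
  [0,0,0],
], grip=[100,100,100,70,60,50,50,50], yaw=[2,0,0,0,0,0,0,0], grip_force=50)

```text
clock: 7.32
position: [0.5262, 0.1481, 0.0687]
tcp_rot: [0.0, 0.694, 0.72, 0.0]
contact_force: [-0.3, -0.0, 2.8]
width: 0.668
gripper_force: 51.8
```

Request:
play_rows([
  [0,0,0.004],
  [0,0,0.006],
  [0,0,0.01],
  [0,0,0.01],
  [0,0,0],
], grip=[50,50,50,50,50], yaw=[0,0,0,0,0])

```text
clock: 7.73
position: [0.5274, 0.1485, 0.101]
tcp_rot: [0.001, 0.694, 0.72, 0.002]
contact_force: [-0.0, 0.4, -0.7]
width: 0.667
gripper_force: 53.3
```

```bash
python3 - <<'E'
from h import *
np.set_printoptions(precision=3,suppress=True)
o=monitor.get_obs();print(o["position"],o["contact_force"],o["ft_torque"],o["width"])
c=grab("scene","sc5");w=grab("wrist","w5")
# pot bottom check in scene: expected base outline for standing pot at (.524,.2)
th=np.linspace(0,2*np.pi,8,endpoint=False)
print(proj(c,[[.524+.046*np.cos(t),.2+.046*np.sin(t),0] for t in th]).round(0).tolist())
# pot-ish dark mask extents below table-level
g=cv2.cvtColor(c["color"],cv2.COLOR_RGB2GRAY)
for y in (262,266,270,274,278,282): print(y,g[y,178:240:3].tolist())
h=cv2.cvtColor(w["color"],cv2.COLOR_RGB2HSV);m=cv2.inRange(h,(8,120,60),(28,255,255));n,_,st,ce=cv2.connectedComponentsWithStats(m)
print([(s.tolist(),q.tolist()) for s,q in zip(st[1:],ce[1:]) if s[4]>100])
E
```

```text
[0.527 0.149 0.101] [-0.001  0.385 -0.662] [-0.047  0.109 -0.038] 0.6669124885475867
[[203.0, 247.0], [190.0, 254.0], [186.0, 266.0], [195.0, 275.0], [211.0, 275.0], [224.0, 267.0], [226.0, 256.0], [217.0, 248.0]]
262 [199, 199, 209, 63, 58, 63, 65, 64, 66, 65, 65, 65, 68, 64, 61, 55, 50, 85, 75, 79, 81]
266 [198, 197, 213, 119, 60, 64, 68, 66, 69, 67, 68, 67, 67, 63, 60, 57, 81, 79, 82, 80, 79]
270 [201, 197, 197, 139, 109, 60, 63, 65, 65, 71, 75, 72, 67, 71, 60, 82, 81, 80, 80, 80, 81]
274 [201, 198, 200, 202, 169, 103, 140, 67, 65, 67, 67, 63, 51, 189, 68, 79, 86, 81, 82, 84, 85]
278 [196, 196, 199, 197, 179, 170, 171, 177, 173, 172, 171, 173, 171, 169, 171, 181, 72, 83, 82, 79, 78]
282 [200, 199, 199, 201, 200, 199, 169, 171, 167, 170, 171, 169, 173, 172, 171, 166, 171, 180, 68, 83, 78]
[([309, 85, 37, 42, 1027], [327.07984420642646, 102.98539435248296]), ([212, 87, 38, 43, 1068], [230.64794007490636, 104.68164794007491])]
```

The grip holds and the pot stays put, but the pads bite on the curved shoulders (57 mm). I'll set the tube back and regrip about 9 mm lower for a safer hold.

Request:
play_rows([
  [0,0,-0.01],
  [0,0,-0.01],
  [0,0,-0.008],
  [0,0,-0.004],
  [0,0,0],
  [0,0,0],
  [0,0,0],
  [0,0,0],
  [0,0.002,-0.005],
  [0,0,-0.005],
], grip=[50,50,50,50,68,70,80,90,90,90], yaw=[0,0,0,0,0,0,0,0,0,0])

```text
clock: 8.67
position: [0.526, 0.1504, 0.0555]
tcp_rot: [-0.0, 0.694, 0.72, 0.0]
contact_force: [0.2, 0.8, 0.3]
width: 0.901
gripper_force: 0.0
```

Request:
play_rows([
  [0,0,0],
  [0,0,0],
  [0,0,0],
  [0,0,0],
  [0,0,0],
  [0,0,0],
], grip=[90,70,60,50,50,50], yaw=[0,0,0,0,0,0])

```text
clock: 9.17
position: [0.5262, 0.1497, 0.0564]
tcp_rot: [0.0, 0.694, 0.72, 0.0]
contact_force: [0.1, -0.7, -0.6]
width: 0.685
gripper_force: 52.8
```

Request:
play_rows([
  [0,0,0.006],
  [0,0,0.012],
  [0,0,0.018],
  [0,0,0.02],
  [0,0,0.022],
  [0,0,0.022],
  [0,0,0.022],
  [0,0,0.022],
  [0,0,0.016],
  [0,0,0],
], grip=[50,50,50,50,50,50,50,50,50,50], yaw=[0,0,0,0,0,0,0,0,0,0])

```text
clock: 10.0
position: [0.5284, 0.1513, 0.2214]
tcp_rot: [0.002, 0.694, 0.72, 0.004]
contact_force: [0.4, 0.2, -2.2]
width: 0.684
gripper_force: 53.9
```

```bash
cat >> h.py <<'E'
def nuts(n="wrist"):
    w=grab(n);h=cv2.cvtColor(w["color"],cv2.COLOR_RGB2HSV);m=cv2.inRange(h,(8,120,50),(28,255,255))
    k,_,st,ce=cv2.connectedComponentsWithStats(m)
    return w,[(int(s[4]),q.round(1).tolist()) for s,q in zip(st[1:],ce[1:]) if s[4]>40]
E
python3 - <<'E'
from h import *
o=monitor.get_obs();print(o["position"],o["contact_force"],o["width"]);print(nuts()[1])
c=grab("scene");g=cv2.cvtColor(c["color"],cv2.COLOR_RGB2GRAY)
for y in (230,266,270,274,278): print(y,g[y,178:240:3].tolist())
E
```

```text
[0.52840702 0.15127832 0.22139131] [ 0.4352628   0.17261041 -2.15860498] 0.6840843142569697
[(1196, [228.6, 106.7]), (1207, [331.1, 105.3])]
230 [189, 188, 157, 44, 55, 61, 60, 63, 61, 67, 62, 63, 62, 61, 62, 53, 200, 188, 190, 192, 193]
266 [191, 193, 199, 112, 52, 63, 62, 61, 60, 65, 64, 64, 66, 60, 58, 57, 79, 76, 79, 73, 104]
270 [192, 186, 190, 133, 106, 60, 66, 59, 67, 69, 73, 70, 58, 59, 55, 79, 78, 77, 74, 79, 112]
274 [193, 190, 192, 190, 163, 103, 110, 66, 64, 62, 61, 60, 52, 80, 73, 78, 79, 76, 75, 75, 81]
278 [192, 192, 192, 192, 174, 165, 167, 168, 165, 169, 164, 166, 165, 172, 70, 72, 78, 76, 72, 79, 76]
```

The tube is lifted (2.2 N) and the pot's outline hasn't moved. Now to the stand.

Request:
play_rows([
  [0,-0.008,0.01],
  [0.004,-0.018,0.012],
  [0.004,-0.025,0.012],
  [0.005,-0.032,0.012],
  [0.005,-0.034,0.012],
  [0.005,-0.034,0.012],
  [0.005,-0.032,0.008],
  [0.005,-0.025,0.002],
  [0.004,-0.015,0],
  [0,-0.008,0],
], grip=[50,50,50,50,50,50,50,50,50,50], yaw=[0,-2,-3,-4,-4,-4,-3,-2,-2,0])

```text
clock: 10.93
position: [0.5628, -0.085, 0.295]
tcp_rot: [-0.0, 0.83, 0.557, -0.001]
contact_force: [0.8, 1.1, -1.8]
width: 0.681
gripper_force: 53.8
```

Request:
play_rows([
  [0,0,0],
  [0,0,0],
  [0,0,0],
], grip=[50,50,50], yaw=[0,0,0])

```text
clock: 11.18
position: [0.5627, -0.0781, 0.2959]
tcp_rot: [-0.001, 0.827, 0.562, 0.0]
contact_force: [0.1, 0.6, -2.5]
width: 0.684
gripper_force: 53.8
```

```bash
python3 - <<'E'
from h import *
from scipy.spatial.transform import Rotation as Ro
o=monitor.get_obs();R=Ro.from_quat(np.roll(o["tcp_rot"],-1)).as_matrix()
print(o["position"],o["contact_force"],o["width"],"y az",np.degrees(np.arctan2(R[1,1],R[0,1])))
w,n=nuts();print(n);print(nuts("scene")[1]);grab("scene","sc6")
print(proj(w,[[.5495,-.1168,.158],[.5495+.0319,-.1168+.0788,.158]]))
a=w["color"];b=grab("scene")["color"]
cv2.imwrite("pics/m6.png",np.hstack([a,cv2.resize(b[110:250,260:400][:, :80],(240,420))])[...,::-1])
E
```

```text
[ 0.56272711 -0.07812144  0.29588331] [ 0.12962623  0.56859618 -2.50572795] 0.6836871190810128 y az -21.64454585973912
[(1195, [229.0, 108.3]), (1189, [331.2, 107.0]), (449, [80.5, 207.2]), (136, [267.8, 259.0]), (134, [311.7, 261.6])]
[(91, [454.8, 50.4]), (3927, [417.8, 158.5]), (143, [286.4, 129.4]), (44, [356.5, 209.5]), (174, [342.0, 298.6])]
[[283.79848512 247.83663997]
 [284.79700197 142.88822021]]
```

View pics/m6.png

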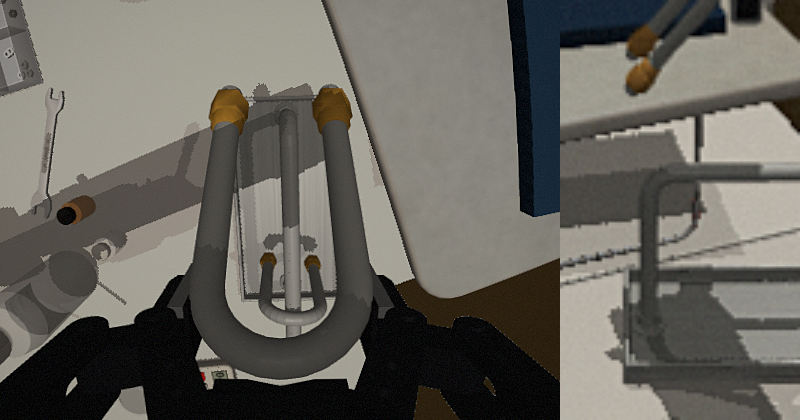

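Wrist view: the bar runs from (286,112) to (293,335), between the held legs (nuts at (229,108) and (331,107)). The hung tube's bend is at about (293,318). Next I measure the bar line against the tube.

```bash
python3 - <<'E'
from h import *
np.set_printoptions(precision=4,suppress=True)
w=grab("wrist");g=cv2.cvtColor(w["color"],cv2.COLOR_RGB2GRAY).astype(int)
for y in (140,155,170,185,200,210,225,240,300): print(y,g[y,272:312].tolist())
print("hung", onz(w,(293,318),.171), "nut mids",onz(w,(280,107.6),.25))
E
```

```text
140 [83, 85, 86, 84, 86, 81, 52, 58, 65, 74, 71, 77, 75, 81, 83, 94, 96, 93, 86, 80, 81, 80, 74, 69, 70, 88, 87, 86, 89, 85, 80, 87, 86, 86, 82, 85, 82, 85, 82, 80]
155 [81, 86, 85, 83, 81, 84, 79, 50, 59, 69, 68, 72, 77, 76, 76, 82, 88, 86, 86, 86, 83, 80, 77, 71, 67, 81, 85, 87, 84, 85, 85, 82, 86, 85, 82, 87, 83, 83, 83, 81]
170 [80, 85, 87, 85, 78, 82, 80, 62, 55, 66, 72, 71, 77, 78, 76, 77, 85, 87, 86, 83, 80, 78, 77, 74, 68, 74, 84, 85, 87, 79, 94, 127, 145, 174, 168, 164, 160, 162, 162, 161]
185 [157, 154, 165, 166, 159, 160, 167, 153, 35, 62, 68, 67, 74, 76, 77, 76, 80, 82, 86, 84, 81, 78, 77, 73, 61, 97, 172, 163, 167, 164, 157, 156, 160, 165, 162, 157, 156, 159, 159, 156]
200 [155, 150, 154, 162, 159, 152, 160, 156, 87, 49, 65, 70, 74, 76, 77, 79, 79, 80, 84, 83, 82, 81, 79, 75, 63, 85, 147, 162, 165, 163, 154, 151, 153, 157, 158, 157, 155, 158, 158, 155]
210 [157, 151, 148, 158, 160, 156, 155, 151, 113, 39, 58, 68, 71, 75, 76, 79, 77, 79, 83, 83, 86, 82, 81, 77, 69, 72, 122, 165, 159, 161, 152, 148, 151, 157, 154, 154, 152, 153, 158, 154]
225 [153, 148, 147, 148, 157, 155, 149, 153, 144, 81, 67, 97, 89, 69, 74, 75, 71, 69, 90, 124, 112, 72, 76, 81, 103, 97, 111, 161, 157, 156, 148, 144, 147, 148, 154, 152, 149, 149, 152, 154]
240 [81, 82, 83, 75, 81, 76, 72, 88, 121, 73, 74, 98, 110, 117, 123, 127, 130, 137, 144, 141, 134, 133, 129, 124, 115, 102, 83, 83, 83, 83, 79, 79, 80, 81, 82, 81, 80, 83, 85, 83]
300 [177, 169, 168, 169, 169, 169, 169, 168, 167, 169, 172, 159, 67, 96, 109, 116, 122, 130, 127, 134, 137, 134, 134, 131, 125, 116, 104, 92, 137, 173, 166, 165, 166, 163, 166, 166, 166, 163, 172, 145]
hung [ 0.5355 -0.1753  0.171 ] nut mids [ 0.5885 -0.0138  0.25  ]
```

```bash
python3 - <<'E'
from h import *
from scipy.spatial.transform import Rotation as Ro
np.set_printoptions(precision=4,suppress=True)
w=grab("wrist");o=monitor.get_obs();R=Ro.from_quat(np.roll(o["tcp_rot"],-1)).as_matrix();T=o["position"]
B=np.array([onz(w,p,.158) for p in[(287.3,140),(288.4,185),(289.3,210),(291.9,300)]]);print(B)
u=B[0]-B[-1];u/=np.linalg.norm(u);print("bar az",np.degrees(np.arctan2(u[1],u[0])))
n1,n2=onz(w,(229,108.3),.254),onz(w,(331.2,107),.254);m=(n1+n2)/2;print("nuts",n1,n2,np.linalg.norm(n1-n2),"x az",np.degrees(np.arctan2(*(n2-n1)[[1,0]])))
p=np.array([u[1],-u[0],0])
print("perp offset from bar: nuts",(m-B[2])@p,"tcp",(T-B[2])@p,"p",p,"along: tcp",(T-np.array([.5495,-.1168,0]))@u,"hung",(onz(w,(293,318),.171)-[.5495,-.1168,0])@u, "tool tilt",R[:,2])
E
```

```text
[[ 0.5846 -0.0388  0.158 ]
 [ 0.5726 -0.0715  0.158 ]
 [ 0.5658 -0.0907  0.158 ]
 [ 0.5385 -0.1666  0.158 ]]
bar az 70.16780524837668
nuts [ 0.5653 -0.0052  0.254 ] [ 0.6119 -0.0232  0.254 ] 0.04998169704944519 x az -21.10846744446621
perp offset from bar: nuts -0.004532948430467337 tcp -0.006091818540117979 p [ 0.9407 -0.3393  0.    ] along: tcp 0.038967027551187514 hung -0.06024391747530375 tool tilt [ 0.0001  0.0002 -1.    ]
```

Request:
play_rows([
  [0.005,-0.002,-0.005],
  [0,0,-0.015],
  [0,0,-0.02],
  [0,0,-0.02],
  [0,0,-0.02],
  [0,0,-0.02],
  [0,0,-0.02],
  [0,0,-0.015],
  [0,0,-0.01],
  [0,0,0],
], grip=[50,50,50,50,50,50,50,50,50,50], yaw=[1,0,0,0,0,0,0,0,0,0])

```text
clock: 12.32
position: [0.5663, -0.0833, 0.1484]
tcp_rot: [-0.002, 0.824, 0.567, -0.002]
contact_force: [-0.6, -0.2, -2.1]
width: 0.68
gripper_force: 53.8
```

Request:
play_rows([
  [0,0,-0.005],
  [0,0,-0.003],
  [0,0,-0.003],
  [0,0,0],
  [0,0,0],
], grip=[50,50,50,50,50], yaw=[0,0,0,0,0])

```text
clock: 12.73
position: [0.5684, -0.0833, 0.1408]
tcp_rot: [0.0, 0.824, 0.567, 0.0]
contact_force: [-0.3, -0.3, -1.9]
width: 0.68
gripper_force: 53.8
```

Request:
play_rows([
  [0,0,-0.004],
  [0,0,-0.004],
  [0,0,-0.003],
  [0,0,-0.002],
  [0,0,0],
  [0,0,0],
], grip=[50,50,50,50,50,50], yaw=[0,0,0,0,0,0])

```text
clock: 13.23
position: [0.568, -0.0832, 0.127]
tcp_rot: [-0.0, 0.824, 0.567, -0.0]
contact_force: [-0.1, -0.1, -1.4]
width: 0.682
gripper_force: 53.8
```

Request:
play_rows([
  [0,0,-0.002],
  [0,0,-0.002],
  [0,0,0],
  [0,0,0],
], grip=[50,50,50,50], yaw=[0,0,0,0])

```text
clock: 13.57
position: [0.568, -0.0832, 0.1231]
tcp_rot: [-0.0, 0.824, 0.567, -0.0]
contact_force: [0.1, 0.4, -1.0]
width: 0.678
gripper_force: 53.8
```

Request:
play_rows([
  [0,0,-0.002],
  [0,0,0],
  [0,0,0],
  [0,0,0],
], grip=[50,50,50,50], yaw=[0,0,0,0])

```text
clock: 13.9
position: [0.5681, -0.0832, 0.1213]
tcp_rot: [0.0, 0.824, 0.567, -0.0]
contact_force: [-0.7, -0.5, -1.3]
width: 0.681
gripper_force: 53.8
```

```bash
python3 - <<'E'
from h import *
print(monitor.get_obs()["contact_force"],nuts()[1])
E
```

```text
[-0.68930731 -0.47205608 -1.32699363] [(1203, [228.8, 108.0]), (1199, [331.1, 106.7]), (105, [325.4, 371.3])]
```

Request:
play_rows([
  [0,0,-0.002],
  [0,0,-0.001],
  [0,0,0],
], grip=[50,50,50], yaw=[0,0,0])

```text
clock: 14.2
position: [0.5684, -0.0839, 0.1198]
tcp_rot: [0.001, 0.824, 0.567, 0.0]
contact_force: [-2.0, -0.5, 5.7]
width: 0.679
gripper_force: 53.7
```

Request:
play_rows([
  [0,0,-0.001],
  [0,0,-0.001],
  [0,0,0],
], grip=[50,50,50], yaw=[0,0,0])

```text
clock: 14.45
position: [0.5683, -0.0843, 0.1192]
tcp_rot: [0.001, 0.824, 0.567, -0.0]
contact_force: [-6.3, -1.2, 11.8]
width: 0.681
gripper_force: 53.7
```

Request:
play_rows([
  [0,0,0.002],
  [0,0,0],
  [0,0,0],
  [0,0,0],
], grip=[50,50,50,50], yaw=[0,0,0,0], grip_force=20)

```text
clock: 14.78
position: [0.5684, -0.0839, 0.1197]
tcp_rot: [0.001, 0.824, 0.567, 0.0]
contact_force: [-3.1, -0.6, 6.9]
width: 0.683
gripper_force: 53.7
```

```bash
python3 - <<'E'
from h import *
o=monitor.get_obs();print(o["contact_force"],o["width"],o["gripper_force"],nuts()[1],nuts("scene")[1])
E
```

```text
[-3.13146238 -0.62889022  6.87650392] 0.6825670793975805 53.749088330660015 [(1094, [329.9, 115.4]), (1101, [230.2, 116.6]), (133, [324.0, 371.7])] [(69, [447.1, 46.7]), (44, [361.2, 61.2]), (3743, [414.5, 158.2]), (60, [289.7, 202.5]), (45, [356.4, 209.4]), (162, [342.3, 298.5])]
```

Request:
play_rows([
  [0,0,0.001],
  [0,0,0],
  [0,0,0],
  [0,0,0],
  [0,0,0],
], grip=[67,68,69,69,69], yaw=[0,0,0,0,0], grip_force=20)

```text
clock: 15.3
position: [0.5685, -0.0839, 0.1195]
tcp_rot: [0.001, 0.824, 0.567, 0.0]
contact_force: [-0.2, -1.9, 4.8]
width: 0.691
gripper_force: 28.4
```

```bash
python3 - <<'E'
from h import *
o=monitor.get_obs();print(o["contact_force"],o["width"],o["gripper_force"],nuts()[1],nuts("scene")[1])
E
```

```text
[-0.22024159 -1.9011699   4.81062918] 0.6905268713132162 28.425576591398567 [(1064, [329.6, 118.3]), (1072, [230.5, 119.5]), (133, [324.2, 371.8])] [(78, [445.1, 45.8]), (42, [382.4, 75.2]), (3744, [414.5, 158.2]), (60, [290.0, 202.9]), (45, [356.4, 209.2]), (170, [342.2, 298.6])]
```

Request:
play_rows([
  [0,0,0],
  [0,0,0],
  [0,0,0],
  [0,0,0],
  [0,0,0],
  [0,0,0],
], grip=[69.5,70,70.5,70.5,70.5,70.5], yaw=[0,0,0,0,0,0])

```text
clock: 15.9
position: [0.5676, -0.0825, 0.1187]
tcp_rot: [-0.001, 0.823, 0.567, -0.0]
contact_force: [-0.5, -0.5, -0.6]
width: 0.704
gripper_force: 0.3
```

```bash
python3 - <<'E'
from h import *
o=monitor.get_obs();print(o["contact_force"],o["width"],o["gripper_force"],nuts()[1],nuts("scene")[1])
E
```

```text
[-0.45703788 -0.49101115 -0.6192782 ] 0.7044069764629166 0.282041669188402 [(460, [322.2, 201.6]), (455, [240.5, 202.4]), (605, [248.6, 361.1]), (570, [321.9, 365.3])] [(43, [381.6, 74.6]), (3745, [414.5, 158.2]), (44, [356.5, 209.3]), (49, [310.0, 209.7]), (159, [342.4, 298.6])]
```

Request:
play_rows([
  [0,0,0],
  [0,0,0],
  [0,0,0],
  [0,0,0],
  [0,0,0],
  [0,0,0],
], grip=[71,71.5,72,73,74,75], yaw=[0,0,0,0,0,0])

```text
clock: 16.5
position: [0.5682, -0.0832, 0.1194]
tcp_rot: [0.0, 0.824, 0.567, 0.0]
contact_force: [-1.0, -0.4, -0.7]
width: 0.749
gripper_force: 0.0
```

```bash
python3 - <<'E'
from h import *
o=monitor.get_obs();print(o["contact_force"],o["width"],o["gripper_force"])
w,n=nuts();print(n)
for a,q in n: print(onz(w,q,.055))
a=w["color"];b=grab("scene")["color"]
cv2.imwrite("pics/m7.png",np.hstack([a[60:420,80:480],cv2.resize(b[110:250,260:400],(360,360))])[...,::-1])
E
```

```text
[-0.96158137 -0.36354107 -0.7286399 ] 0.7485569948377451 0.0
[(399, [244.3, 202.3]), (436, [327.2, 202.2]), (598, [247.2, 359.9]), (580, [320.1, 364.1])]
[ 0.55404826 -0.05973335  0.055     ]
[ 0.59922336 -0.07696375  0.055     ]
[ 0.51324556 -0.16226586  0.055     ]
[ 0.55826652 -0.18331349  0.055     ]
```

View pics/m7.png

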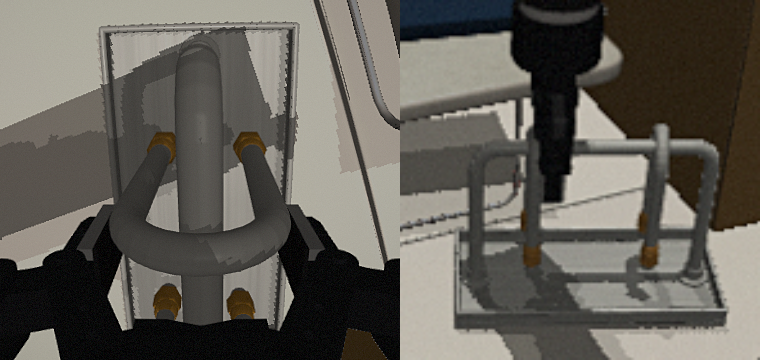

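The new tube hangs upright over the bar, well clear of the other one. Open fully and retreat straight up.

Request:
play_rows([
  [0,0,0],
  [0,0,0],
  [0,0,0],
  [0,0,0],
  [0,0,0],
  [0,0,0.005],
  [0,0,0.01],
  [0,0,0.02],
  [0,0,0.03],
  [0,0,0.03],
], grip=[80,85,90,95,100,100,100,100,100,100], yaw=[0,0,0,0,0,0,0,0,0,0])

```text
clock: 17.43
position: [0.5686, -0.0831, 0.2162]
tcp_rot: [0.0, 0.824, 0.567, 0.001]
contact_force: [1.1, 0.3, 0.3]
width: 1.003
gripper_force: 0.0
```

Request:
play_rows([
  [0,0,0.03],
  [0,0,0.03],
  [0,0,0.03],
  [0,0,0.01],
  [0,0,0],
  [0,0,0],
  [0,0,0],
  [0,0,0],
], grip=[100,100,100,100,100,100,100,100], yaw=[0,0,0,0,0,0,0,0])

```text
clock: 18.1
position: [0.5672, -0.0833, 0.3122]
tcp_rot: [-0.001, 0.824, 0.567, -0.001]
contact_force: [0.3, 0.4, -0.5]
width: 1.002
gripper_force: 0.0
```

```bash
python3 - <<'E'
from h import *
np.set_printoptions(precision=4,suppress=True)
o=monitor.get_obs();print(o["position"],o["contact_force"])
for i in range(2):
    w,n=nuts()
    for a,q in n: print(a,q,onz(w,q,.055))
c,n=nuts("scene");print(n)
g=cv2.cvtColor(c["color"],cv2.COLOR_RGB2GRAY)
for y in (230,270,274,278): print(y,g[y,178:240:3].tolist())
E
```

```text
[ 0.5672 -0.0833  0.3122] [ 0.3277  0.4167 -0.5167]
84 [263.8, 156.5] [ 0.5552 -0.0602  0.055 ]
71 [308.2, 155.5] [ 0.6007 -0.0764  0.055 ]
387 [82.0, 198.3] [ 0.3409 -0.0281  0.055 ]
98 [262.5, 250.7] [ 0.5131 -0.162   0.055 ]
90 [305.7, 253.3] [ 0.5593 -0.1832  0.055 ]
92 [263.5, 156.3] [ 0.5551 -0.0598  0.055 ]
76 [308.0, 155.9] [ 0.6005 -0.0767  0.055 ]
389 [82.0, 198.3] [ 0.341 -0.028  0.055]
95 [262.8, 250.9] [ 0.5134 -0.1624  0.055 ]
100 [305.0, 253.9] [ 0.5584 -0.1836  0.055 ]
[(91, [454.7, 50.3]), (3878, [417.6, 158.6]), (45, [310.7, 209.1]), (43, [356.4, 209.1]), (172, [342.1, 298.6])]
230 [178, 174, 164, 37, 48, 50, 53, 58, 54, 57, 61, 59, 59, 51, 56, 64, 185, 181, 176, 181, 178]
270 [178, 177, 179, 123, 94, 52, 55, 59, 62, 60, 65, 59, 58, 55, 46, 168, 151, 152, 182, 179, 177]
274 [175, 179, 178, 181, 152, 89, 123, 55, 60, 54, 62, 55, 41, 165, 154, 153, 155, 149, 182, 178, 180]
278 [180, 179, 178, 177, 161, 153, 154, 154, 155, 155, 152, 157, 154, 153, 151, 152, 151, 179, 174, 179, 181]
```

Both tubes hang still: the new one is square to within 1° and about 100 mm from the other. The pot is standing. Handing in.

```bash
python3 -c "
from workcell import job
print(job.hand_in())"
```

```text
the job is handed in; nothing more can be done
None
```

The U-tube now hangs over the bar, bend on top, square to within about 1° and about 100 mm from the other tube, which did not move; the pot is standing, but my first grip caught its wall and lifted it about 11 cm, and I set it back down within a few millimetres of where it stood; handed in after about 18 s.

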